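# Shut and lock the drive-bay panel of the dosing machine

## Task

The aluminium panel on top of the incense dosing machine stands ajar: push it fully shut with your fingertips. Then set a fingertip in the slot of its orange quarter-turn fastener and turn it clockwise (seen from above) as far as it goes, so that its white pointer faces the green mark and the panel is locked. Grasp nothing, never raise the panel further, leave the cartons, jar, roll and tin where they are, and finish clear of everything.

Things in the scene. Friction and masses are not known exactly. Their poses are not given: they have to be found in the camera images.
- machine: Dosing machine, a fixed grey steel cabinet 300 (x) x 400 (y) x 110 mm high. Origin: centre of its underside, on the work surface; its -x side is the front, towards the robot. The panel covers the bay in its top (y below +55 mm). The solid deck beyond carries a fixed blue hopper (120 mm wide, top 200 mm above the table, centre x +75, y +133 mm) and a carton.
- panel (a joint): Angle of the aluminium panel, a 278 x 250 x 6 mm plate hinged on its far edge (hinge along machine y at x +130, z 110 mm; plate centred on y -70). 0 = shut, top face level at 116 mm; grows as the front edge rises; starts 0.15 to 0.45. Stays where left; 2 to 5 N down near the front shuts it. Shut it before turning the fastener, whose tongue then goes under a lip; turned first, it blocks.
- press_spot (a point): Bare spot on the panel's top face in which to push it down: right front part of the panel, beside the fastener (90 mm to the machine's -y side of the fastener's axis, 222 mm from the hinge line). When the panel is shut it lies at machine x -92, y -160, z 116 mm.
- cam (a joint): Angle (rad) of the fastener: grows clockwise seen from above; starts at 0 to 0.35 (open, slot roughly along the machine's y, white pointer to the machine's -y side); stop at 1.571 = locked, white pointer to the machine's front (-x), at the green mark on the panel. It turns stiffly (0.2 N m) and stays where it is left.
- slot (a point): Centre of the floor of the slot, on the turning axis, in a round orange dish 96 mm wide, 18 mm high on the panel. The slot runs along the point's y, closed at both ends: 30 mm wide, 84 long (ends on a 42 mm radius), 14 deep, black floor; white pointer on the rim at its -y end; z out of the slot. Panel shut: axis upright at machine x -82, y -70, floor 120, rim 134 mm above the table. Turns with it.
- carton_a_c (a point): Centre of a loose white carton with a blue print, 95 x 65 x 28 mm, on the machine's deck. To be left alone.
- carton_b_c (a point): Centre of a loose white carton with a blue print, 95 x 65 x 28 mm, on the table in front of the machine. To be left alone.
- jar_c (a point): Centre of a loose amber jar, 60 mm across, 85 mm high, on the table by the machine's -y side. To be left alone.
- roll_c (a point): Centre of a loose white paper label roll, 72 mm across, 40 mm high, on the table by the machine's -y side. To be left alone.
- tin_c (a point): Centre of a loose tin with a blue band, 72 mm across, 75 mm high, on the table by the machine's +y side. To be left alone.

How it is judged (in metres and radians):
On the way, in this order (a step that is already met when the one before it is completed fails the run):
1. the panel is pushed shut with the fastener still open (value of joint panel below 0.03 rad and value of joint cam below 0.7 rad), for 0.1 s.
2. a finger turns the fastener while the panel is shut (value of joint panel below 0.03 rad and value of joint cam between 0.75 and 1.45 rad and contact force between the fingers and cam above 0.5 N), for 0.05 s.
3. the fastener is turned home (value of joint panel below 0.03 rad and value of joint cam above 1.45 rad), for 0.1 s.
At the end, for the whole second after the job is handed in: The panel is shut (within 0.03 rad), the fastener is turned fully home (at least 1.45 of 1.571 rad), and the cartons, jar, roll and tin are within 20 mm of where they were (all of step 3 and value of joint cam below 1.65 rad and distance of each of carton_a_c, carton_b_c, jar_c, roll_c, tin_c from where it was at the start of the episode below 0.02 m); the robot touches nothing.
It fails at once if the panel was raised further than it stood (value of joint panel above 0.52 rad).
It fails at once if a carton, the jar, the roll or the tin was pushed about or lifted (distance of any of carton_a_c, carton_b_c, jar_c, roll_c, tin_c from where it was at the start of the episode above 0.02 m).
It also fails if it takes over 51 s, if anything falls off the work surface, if the arm or the gripper's body presses on something with over 40 N, if the wrist force passes 120 N, or if a joint passes its speed limit or range.

## Robot

A 7-joint arm with a two-finger parallel gripper is mounted at the origin on the work surface. World frame = base frame: x ahead of the robot, y to its left, z up, the work surface at z = 0. Lengths are in mm, angles in rad, forces in N, time in s.
With the tool pointing down it reaches from about 400 to 875 mm from the base axis. Payload 4.4 kg.
Tool frame: the origin (TCP) lies on the centre line of the jaws, within the pads' length; the fingertips stand 25 mm ahead of it and the grasp point (between the pads) lies 6 mm ahead of it; x points along the fingers, y is the direction in which the jaws open and shut, and the axes are right-handed (so a half turn about x gives the same grasp; the last joint's range is limited). The gripper opens to 85 mm and grips with 20 to 120 N. Pads are 22 mm wide; open, the fingers measure 114 mm over their backs; the gripper's body (76 mm by 85 mm) begins 54 mm behind the grasp point. The pads swing forward as they close: fully open they stand 13 mm farther back than shut.
Start: joints at [-1.231, 0.628, 0.038, 1.517, -0.027, 0.996, -0.02], TCP at [256.569, 597.235, 256.313] pointing down, gripper open.
Joint ranges: [-3.06, 3.06], [-0.37, 2.12], [-1.25, 1.32], [0.18, 2.47], [-1.1, 4.24], [0.23, 1.98], [-2.94, 2.94]. Speed limits (rad/s): [2.57, 2.57, 3.14, 3.14, 3.14, 3.14, 3.14].

## Interface

Orientations are given as [roll, pitch, yaw] about the fixed x, y, z axes, in that order (R = Rz(yaw) Ry(pitch) Rx(roll)).
In Python, from cell import * gives the robot as it stands. The module is installed in compiled form; this text tells all that it offers.
- The arm moves only by the tool jog_arm, never from a script. Its argument "series" is a list of rows, each a list of 3 entries, a list of its own where there are three numbers: the turn, a rotation vector about the tool's x, y, z in degrees, then the shift along the tool's x, y, z in mm, then the gripper's target within -1 to 1 (shut at 1, half-way at 0, fully open at -1). In form: [[[rx, ry, rz], [dx, dy, dz], hand], ...]. A call has 1 to 8 rows; each row shifts and turns the commanded pose from where the row before left it, along the tool's axes as they then stand; what a row does not reach is not made up. A row lasts 1/8 s, in which the tool goes at most 62.5 mm and 10.7 degrees, less where a joint would pass 70% of its speed; a pose out of reach is approached as far as the arm can. A call is refused whole if a number of a shift passes 62.5 or a number of a turn 10.7, either way. A call with a gripper value outside its range is refused whole. The fingers move at their own pace and stop on an object; the grip force is fixed at half the most. Time passes only in rows, so rows that do not move let the fingers close. It gives the time, the measured TCP pose, the force and the opening at its end, in the units of the state.
- read_state(): the state, without advancing time (a new reading comes with each control period).
- get_image(name): name is "side" or "top" or "wrist"; returns a dict with "img" (400x640x3 uint8, red, green, blue), "range_z" (400x640 float32, mm along the optical axis (not along the pixel's ray), 0 where there is no reading), "fovy" (degrees; the focal length in pixels is half the picture's height over the tangent of half this angle, whatever the lens; pixels are square), "cx", "cy" (the principal point, pixels), "cam_to_world" (4x4, takes a point from camera to world coordinates). Camera axes: x right, y up, looking along -z (the intrinsics and any distortion apply to the point x, -y, -z); pixel columns grow to the right and rows downward; lengths in mm; the calibration is good to about 2 mm. A picture is of the moment at which its call begins.
- finish_job(): hands the job in, once; it reports no verdict.
The state is a dict: "clock": time; "qpos": joint angles; "qd": joint speeds; "tau": joint torques, N m; "eef_pos": TCP position; "tool_rot": TCP orientation; "force": force on the tool from outside, world axes, zero at the start; "torque": the same for the moment, N m; "width": finger opening in mm.
Only numpy, scipy, OpenCV 4.12 (cv2) and the standard library are available. Lean on these libraries where they do the work, as an engineer would, in place of code of your own. Each camera call takes 0.05 s, during which the arm holds its last target. There are 200 camera calls.

## Working session

There is one attempt and no reset: what is moved stays moved. The work goes in short steps, Python scripts to look and compute and a tool call to move; the robot and the scene stay as the last step left them, time stands still between calls to the robot, and variables do not carry over. Pictures are saved under pics/ and viewed, about 8 in all and at most 12, crops included, and the job is handed in when it is done.

Besides the shell and the picture viewer there is one more tool, called after "Emit:" as a command line: name --argument value ..., lists and objects as JSON in quotes. jog_arm: Moves the arm, as the interface text tells. Its arguments: {"type":"object","properties":{"series":{"type":"array"}},"required":["series"]}

```bash
mkdir -p pics; cat > h.py <<'E'
from cell import *
import numpy as np, cv2
from scipy.spatial.transform import Rotation as R
def f_of(d): return d["img"].shape[0]/2/np.tan(np.radians(d["fovy"]/2))
def pts(d):
    h,w=d["range_z"].shape; f=f_of(d); v,u=np.mgrid[:h,:w]; z=d["range_z"]
    P=np.stack([(u-d["cx"])/f*z,-(v-d["cy"])/f*z,-z,np.ones_like(z)],-1)
    return (P@np.array(d["cam_to_world"]).T)[...,:3]
def save(d,n): cv2.imwrite(n,cv2.cvtColor(d["img"],cv2.COLOR_RGB2BGR))
E
python3 - <<'E'
from h import *
s=read_state(); print(s)
for n in("top","side"):
    d=get_image(n); save(d,f"pics/{n}0.png"); np.savez(f"{n}0.npz",**d); print(n,{k:d[k] for k in d if k not in("img","range_z")}, (d["range_z"]>0).mean())
E
```

```text
{'clock': 0.0, 'qpos': array([-1.23079677,  0.62933538,  0.03847122,  1.51839889, -0.02699374,
        0.99631687, -0.02000106]), 'qd': array([ 0.00089091,  0.00081356,  0.00059268, -0.00147127,  0.00022068,
        0.00170095,  0.00040683]), 'tau': array([ 2.56464682e-04, -5.63411021e+01,  1.22650176e+00, -1.93443596e+01,
        1.09509390e-02,  1.05923385e-02, -3.78872059e-06]), 'eef_pos': array([256.3438944 , 596.66524004, 255.38668699]), 'tool_rot': array([-1.54588016,  1.56885665, -1.95170175]), 'force': array([-0.31546926, -0.21462732, -0.37308579]), 'torque': array([-0.00300464, -0.0235492 ,  0.05159632]), 'width': 85.6069504057504}
top {'fovy': 54.26645850266524, 'cx': 314.18536962607527, 'cy': 202.63908834070438, 'cam_to_world': array([[-9.47984095e-03,  9.92012810e-01, -1.25780431e-01,
         4.64709247e+02],
       [-9.99260322e-01, -4.70994330e-03,  3.81657528e-02,
         6.75519887e+01],
       [ 3.72684970e-02,  1.26049199e-01,  9.91323690e-01,
         1.01879029e+03],
       [ 0.00000000e+00,  0.00000000e+00,  0.00000000e+00,
         1.00000000e+00]])} 0.99576953125
side {'fovy': 54.199939332366675, 'cx': 313.44519321889004, 'cy': 197.35092747590988, 'cam_to_world': array([[ 9.25643072e-01,  2.63901995e-01, -2.71183777e-01,
         2.60224086e+02],
       [-3.78086487e-01,  6.74095510e-01, -6.34543813e-01,
        -6.56717680e+02],
       [ 1.53463883e-02,  6.89892006e-01,  7.23749617e-01,
         9.16793151e+02],
       [ 0.00000000e+00,  0.00000000e+00,  0.00000000e+00,
         1.00000000e+00]])} 0.99609375
```

View pics/top0.png

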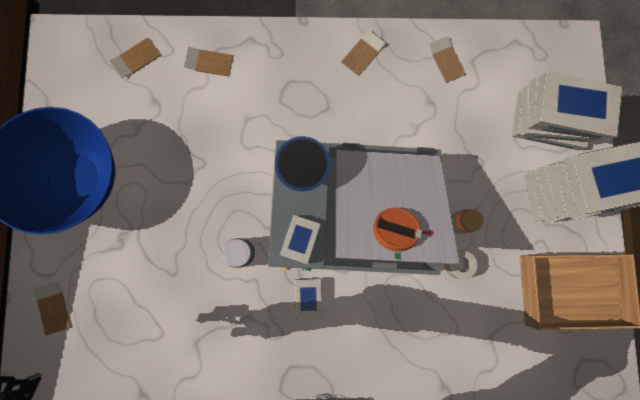

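View pics/side0.png

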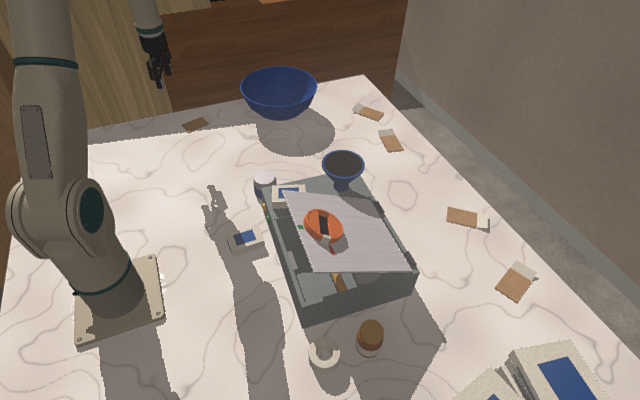

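```bash
cat > m.py <<'E'
from h import *
for n in("top","side"):
    d=dict(np.load(n+"0.npz")); P=pts(d); hsv=cv2.cvtColor(d["img"],cv2.COLOR_RGB2HSV); H,S,V=[hsv[...,i].astype(int) for i in range(3)]
    box=(P[...,0]>300)&(P[...,0]<800)&(P[...,1]>-300)&(P[...,1]<300)
    fr=box&(abs(P[...,2]-110)<5)
    q=P[fr][:,:2].astype(np.float32)
    print(n,"frame z rect",fr.sum(),cv2.minAreaRect(q), "table z",np.median(P[box&(P[...,2]<30)][:,2]))
    org=(box&(H<12)&(S>150)&(V>110)&(P[...,2]>115)).astype(np.uint8)
    k,l,st,c=cv2.connectedComponentsWithStats(org); i=1+st[1:,4].argmax(); org=l==i
    hull=cv2.convexHull(np.argwhere(org)[:,::-1].astype(np.int32)); m=np.zeros(org.shape,np.uint8); cv2.fillConvexPoly(m,hull,1)
    print(" orange px",c[i],st[i])
    # panel: pixels around dish, grey
    pan=box&(S<60)&(V>90)&(P[...,2]>118)&(cv2.dilate(m,np.ones((61,61)))>0)&(cv2.dilate(m,np.ones((9,9)))==0)
    Q=P[pan]
    for _ in range(6):
        c0=Q.mean(0); nn=np.linalg.svd(Q-c0,full_matrices=False)[2][2]; nn*=np.sign(nn[2]); r=(P[pan]-c0)@nn; Q=P[pan][abs(r)<4]
    print(" plane n",nn,"tilt",np.arccos(nn[2]),"slope dir yaw",np.arctan2(-nn[1],-nn[0]),len(Q))
    hgt=(P-c0)@nn
    rim=org&(abs(hgt-18)<5)
    e1=np.cross([0,1,0],nn);e1/=np.linalg.norm(e1);e2=np.cross(nn,e1)
    rr=np.c_[(P[rim]-c0)@e1,(P[rim]-c0)@e2].astype(np.float32)
    (cc,rad)=cv2.minEnclosingCircle(rr); ctr=c0+cc[0]*e1+cc[1]*e2+18*nn
    print(" dish rim ctr",ctr,rad)
    blk=(m>0)&(V<70)
    bb=np.c_[(P[blk]-c0)@e1,(P[blk]-c0)@e2].astype(np.float32); print(" black",blk.sum(),cv2.minAreaRect(bb),"h",np.median(hgt[blk]),"ctr",cc)
    w=(cv2.dilate(m,np.ones((5,5)))>0)&(S<70)&(V>140)&(hgt>10)
    print(" white",w.sum(),P[w].mean(0) if w.any() else "")
    vx=[P[...,2]*0]
E
python3 m.py
```

```text
top frame z rect 4578 ((572.1517333984375, -68.10200500488281), (400.5449523925781, 300.64788818359375), 86.5621566772461) table z 0.11863605731616644
 orange px [395.78806768 229.09439003] [ 374  208   46   43 1123]
 plane n [ 0.42058719 -0.02444856  0.90692264] tilt 0.4348751601312858 slope dir yaw 3.0835284100564757 6035
 dish rim ctr [ 514.67660973 -133.51996276  221.61827866] 47.706703186035156
 black 305 ((-229.5494384765625, 96.77367401123047), (77.14508819580078, 453.9794006347656), 65.31269836425781) h 4.364388504794931 ctr (-38.97135925292969, 8.447751998901367)
 white 30 [ 498.86132188 -158.77071941  280.0859563 ]
side frame z rect 2816 ((571.0699462890625, -65.93289184570312), (401.8793640136719, 301.7002258300781), 86.42761993408203) table z 0.4347943293005301
 orange px [312.55725191 220.95038168] [304 209  18  27 262]
 plane n [ 0.41920995 -0.02567937  0.90752608] tilt 0.43344060829544834 slope dir yaw 3.08041252449794 2676
 dish rim ctr [ 498.84832787 -127.80986827  228.25845517] 43.541107177734375
 black 4 ((-19.160003662109375, -14.766438484191895), (21.786291122436523, 0.29613208770751953), 73.88775634765625) h 4.949692955521357 ctr (-28.537321090698242, -5.1827239990234375)
 white 3 [ 492.06572498 -172.93634177  231.27367777]
```

```bash
cat >> h.py <<'E'
def st():
    s=read_state(); M=R.from_euler("xyz",s["tool_rot"]).as_matrix(); return s,np.array(s["eef_pos"]),M
def go(*targets):
    s,p,M=st(); print("t",round(s["clock"],2),"p",p.round(1),"F",s["force"].round(1),"w",round(s["width"],1),"q",s["qpos"].round(2)); print(M.round(3))
    for t in targets: t=np.array(t,float); print("->",t,"tool shift",(M.T@(t-p)).round(1)); p=t
E
python3 -c "
from h import *
go([450,100,330],[492,-222,330])"
```

```text
t 0.1 p [256.3 596.8 255.5] F [ 0.4 -0.7 -0.3] w 85.5 q [-1.23  0.63  0.04  1.52 -0.03  1.   -0.02]
[[-0.001  0.395  0.919]
 [-0.002  0.919 -0.395]
 [-1.    -0.002  0.   ]]
-> [450. 100. 330.] tool shift [ -73.9 -380.1  374. ]
-> [ 492. -222.  330.] tool shift [   0.5 -279.3  165.7]
```

Emit:
jog_arm --series '[[[0, 0, 0], [-10, -40, 38], 1], [[0, 0, 0], [-10, -42, 40], 1], [[0, 0, 0], [-10, -42, 42], 1], [[0, 0, 0], [-10, -42, 42], 1], [[0, 0, 0], [-10, -42, 42], 1], [[0, 0, 0], [-10, -42, 42], 1], [[0, 0, 0], [-10, -42, 42], 1], [[0, 0, 0], [-5, -42, 42], 1]]'

```text
clock: 1.1
eef_pos: [428.4, 158.3, 331.8]
tool_rot: [0.967, 1.57, 0.561]
force: [-0.3, 0.6, 0.7]
width: -0.0
```

```bash
python3 -c "
from h import *
go([492,-222,330])"
```

```text
t 1.1 p [428.4 158.3 331.8] F [-0.3  0.6  0.7] w -0.0 q [-0.52  0.26  0.14  1.93 -0.04  0.96  0.8 ]
[[ 0.001  0.395  0.919]
 [ 0.     0.919 -0.395]
 [-1.     0.001  0.   ]]
-> [ 492. -222.  330.] tool shift [   1.6 -324.3  208.5]
```

Emit:
jog_arm --series '[[[0, 0, 0], [0, -40, 26], 1], [[0, 0, 0], [0, -40, 26], 1], [[0, 0, 0], [0, -40, 26], 1], [[0, 0, 0], [0, -41, 26], 1], [[0, 0, 0], [0, -41, 26], 1], [[0, 0, 0], [0, -41, 26], 1], [[0, 0, 0], [0, -41, 26], 1], [[0, 0, 0], [0, -40, 26], 1]]'

```text
clock: 2.1
eef_pos: [491.0, -221.1, 331.0]
tool_rot: [2.882, 1.57, 2.476]
force: [1.1, 0.3, 0.0]
width: -0.1
```

```bash
python3 -c "
from h import *
go([493,-222,245],[470,-221,138])"
```

```text
t 2.1 p [ 491.  -221.1  331. ] F [1.1 0.3 0. ] w -0.1 q [ 0.17  0.4   0.29  1.73 -0.13  1.03  1.67]
[[-0.001  0.395  0.919]
 [ 0.     0.919 -0.395]
 [-1.     0.    -0.001]]
-> [ 493. -222.  245.] tool shift [86.  -0.1  2.2]
-> [ 470. -221.  138.] tool shift [107.   -8.2 -21.5]
```

Emit:
jog_arm --series '[[[0, 0, 0], [45, 0, 1], 1], [[0, 0, 0], [37, 0, 1], 1], [[0, 0, 0], [8, 0, 0], 1], [[0, 0, 0], [8, -1, -3], 1], [[0, 0, 0], [12, -2, -5], 1], [[0, 0, 0], [12, -2, -4], 1], [[0, 0, 0], [12, -1, -3], 1], [[0, 0, 0], [12, -1, -3], 1]]'

```text
clock: 3.1
eef_pos: [473.7, -219.7, 184.7]
tool_rot: [0.385, 1.57, -0.021]
force: [2.1, 1.8, 2.6]
width: -0.2
```

```bash
python3 -c "
from h import *
go([470,-221,141],[470,-221,138])"
```

```text
t 3.1 p [ 473.7 -219.7  184.7] F [2.1 1.8 2.6] w -0.2 q [ 0.22  0.56  0.23  1.95 -0.2   0.65  1.75]
[[ 0.001  0.395  0.919]
 [-0.     0.919 -0.395]
 [-1.     0.     0.001]]
-> [ 470. -221.  141.] tool shift [43.6 -2.7 -2.9]
-> [ 470. -221.  138.] tool shift [ 3. -0. -0.]
```

Emit:
jog_arm --series '[[[0, 0, 0], [10, -1, -1], 1], [[0, 0, 0], [10, -1, -1], 1], [[0, 0, 0], [10, 0, -1], 1], [[0, 0, 0], [8, 0, 0], 1], [[0, 0, 0], [4, 0, 0], 1], [[0, 0, 0], [2, 0, 0], 1], [[0, 0, 0], [1, 0, 0], 1], [[0, 0, 0], [0, 0, 0], 1]]'

```text
clock: 4.1
eef_pos: [469.9, -220.8, 141.0]
tool_rot: [-0.558, 1.571, -0.964]
force: [-3.8, 0.8, 7.7]
width: -0.2
```

```bash
python3 -c "
from h import *
go([470,-221,138])"
```

```text
t 4.1 p [ 469.9 -220.8  141. ] F [-3.8  0.8  7.7] w -0.2 q [ 0.25  0.62  0.2   1.99 -0.23  0.55  1.77]
[[ 0.     0.395  0.919]
 [-0.     0.919 -0.395]
 [-1.    -0.     0.   ]]
-> [ 470. -221.  138.] tool shift [ 3.  -0.2  0.2]
```

Emit:
jog_arm --series '[[[0, 0, 0], [2, 0, 0], 1], [[0, 0, 0], [1, 0, 0], 1], [[0, 0, 0], [0, 0, 0], 1]]'

```text
clock: 4.47
eef_pos: [469.9, -220.8, 140.8]
tool_rot: [0.611, 1.569, 0.205]
force: [-8.9, 3.1, 33.4]
width: 0.0
```

Emit:
jog_arm --series '[[[0, 0, 0], [-10, 0, 0], 1], [[0, 0, 0], [-40, 0, 0], 0], [[0, 0, 0], [-60, 0, 0], 0], [[0, 0, 0], [-60, 0, 0], 0], [[0, 0, 0], [-10, 0, 0], 0], [[0, 0, 0], [0, 0, 0], 0]]'

```text
clock: 5.22
eef_pos: [470.5, -220.4, 317.7]
tool_rot: [0.188, 1.569, -0.218]
force: [0.7, -0.0, -1.1]
width: 42.5
```

```bash
sed -i 's/for n in("top","side")/for n in("top",)/; s/\(d=dict(np.load(n+"0.npz"))\)/d=get_image(n); save(d,"pics\/top1.png")/; s/>118)&(cv2.dilate/>105)\&(cv2.dilate/' m.py
cat >> m.py <<'E'
    g=box&(H>40)&(H<90)&(S>80)&(P[...,2]>100); print("green",g.sum(),P[g].mean(0) if g.any() else "")
    px=np.argwhere(blk)[:,::-1]; print("blk px",px.min(0),px.max(0))
    M=blk&(P[...,2]>112)&(P[...,2]<128); X=P[M][:,:2]; print("slot rect world",cv2.minAreaRect(X.astype(np.float32)),M.sum())
    u,s_,v=np.linalg.svd(X-X.mean(0)); print("axis az deg",np.degrees(np.arctan2(v[0,1],v[0,0])),X.mean(0))
    cv2.imwrite("pics/crop1.png",cv2.resize(cv2.cvtColor(d["img"][120:300,250:490],cv2.COLOR_RGB2BGR),None,fx=3,fy=3))
d=get_image("wrist"); save(d,"pics/wrist1.png"); np.savez("wrist1.npz",**d)
go()
E
python3 m.py
```

```text
top frame z rect 7022 ((572.2852172851562, -68.336669921875), (400.8642272949219, 300.89739990234375), 86.56895446777344) table z 0.031575671632595004
 orange px [386.36896552 242.32298851] [366 223  43  41 870]
 plane n [-5.13596212e-04  4.69738189e-04  9.99999758e-01] tilt 0.0006960137313744266 slope dir yaw -0.7408263722341993 5676
 dish rim ctr [ 485.55199769 -132.14562048  133.96348092] 47.694915771484375
 black 378 ((-30.295543670654297, 86.14747619628906), (236.95423889160156, 45.982540130615234), 89.490478515625) h 4.350895828705309 ctr (-31.844036102294922, 5.542446136474609)
 white 32 [ 470.27225751 -173.54558437  134.7827037 ]
green 138 [ 487.46049511 -171.49588318  590.9152056 ]
blk px [370 232] [402 252]
slot rect world ((486.2491149902344, -132.12139892578125), (76.45706176757812, 26.81012725830078), 69.75598907470703) 375
axis az deg 69.87260510529453 [ 486.33440535 -131.88161057]
t 5.33 p [ 469.5 -220.   315.8] F [-0.6 -0.3 -0. ] w 42.7 q [ 0.17  0.38  0.3   1.81 -0.13  0.97  1.69]
[[-0.002  0.395  0.919]
 [ 0.001  0.919 -0.395]
 [-1.     0.    -0.003]]
```

View pics/crop1.png

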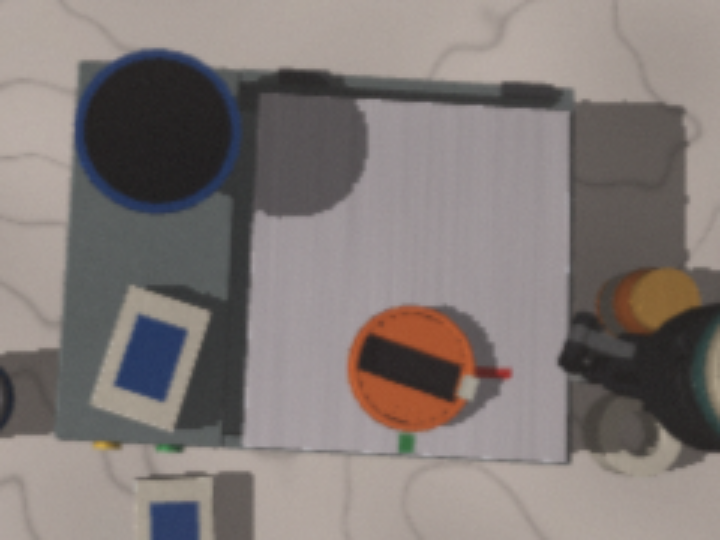

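View pics/wrist1.png

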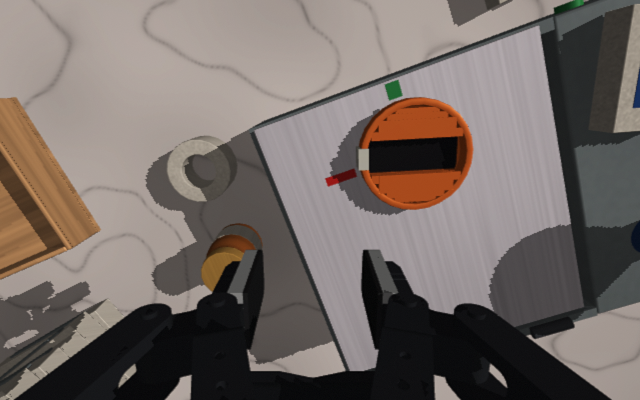

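```bash
python3 -c "
from h import *
go([485.8,-132.1,165])"
```

```text
t 5.33 p [ 469.5 -220.   315.8] F [-0.6 -0.3 -0. ] w 42.7 q [ 0.17  0.38  0.3   1.81 -0.13  0.97  1.69]
[[-0.002  0.395  0.919]
 [ 0.001  0.919 -0.395]
 [-1.     0.    -0.003]]
-> [ 485.8 -132.1  165. ] tool shift [150.9  87.2 -19.3]
```

Emit:
jog_arm --series '[[[0, 0, 0], [10, 44, -10], 0], [[0, 0, 0], [30, 43, -9], 0], [[-3.2, 0, 0], [0, 0, 0], 0], [[0, 0, 0], [50, 0, 0], 0], [[0, 0, 0], [50, 0, 0], 0], [[0, 0, 0], [10, 0, 0], 0], [[0, 0, 0], [0, 0, 0], 0]]'

```text
clock: 6.2
eef_pos: [486.6, -133.2, 166.7]
tool_rot: [-2.919, 1.569, 3.013]
force: [0.2, -0.2, -0.1]
width: 42.9
```

```bash
python3 -c "
from h import *
go([485.8,-132.1,148])
d=get_image('wrist'); save(d,'pics/wrist2.png')"
```

```text
t 6.2 p [ 486.6 -133.2  166.7] F [ 0.2 -0.2 -0.1] w 42.9 q [ 0.07  0.56  0.2   2.01 -0.19  0.59  1.63]
[[-0.002  0.343  0.939]
 [ 0.     0.939 -0.343]
 [-1.    -0.    -0.002]]
-> [ 485.8 -132.1  148. ] tool shift [18.7  0.7 -1.1]
```

View pics/wrist2.png

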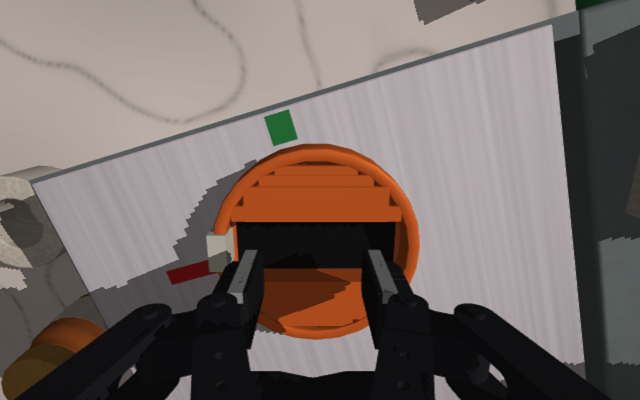

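Emit:
jog_arm --series '[[[0, 0, 0], [8, 0.7, -1.1], 0], [[0, 0, 0], [6, 0, 0], 0], [[0, 0, 0], [4, 0, 0], 0], [[0, 0, 0], [0, 0, 0], 0]]'

```text
clock: 6.75
eef_pos: [486.1, -131.9, 149.1]
tool_rot: [3.12, 1.57, 2.77]
force: [-0.2, 1.0, 0.6]
width: 42.8
```

```bash
python3 -c "
from h import *
go([485.8,-132.1,146])
d=get_image('wrist'); save(d,'pics/wrist3.png')"
```

```text
t 6.75 p [ 486.1 -131.9  149.1] F [-0.2  1.   0.6] w 42.8 q [ 0.08  0.59  0.19  2.03 -0.2   0.54  1.64]
[[-0.     0.343  0.939]
 [ 0.     0.939 -0.343]
 [-1.     0.    -0.   ]]
-> [ 485.8 -132.1  146. ] tool shift [ 3.1 -0.2 -0.2]
```

View pics/wrist3.png

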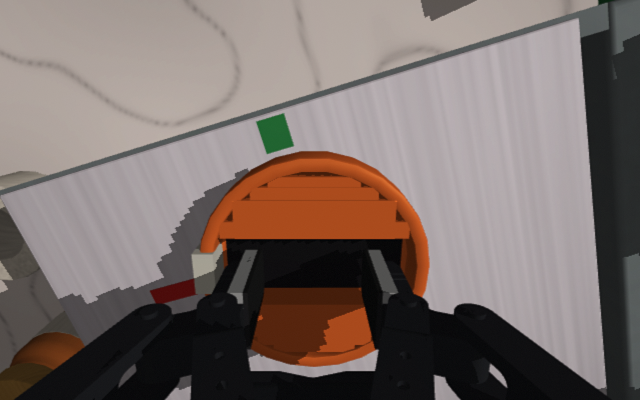

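Emit:
jog_arm --series '[[[0, 0, 0], [3, 0, 0], 0], [[5, 0, 0], [0, 0, 0], 0], [[5, 0, 0], [0, 0, 0], 0], [[5, 0, 0], [0, 0, 0], 0], [[5, 0, 0], [0, 0, 0], 0], [[5, 0, 0], [0, 0, 0], 0]]'

```text
clock: 7.55
eef_pos: [484.4, -130.4, 145.9]
tool_rot: [-2.939, 1.566, 2.556]
force: [-3.2, 2.6, 1.9]
width: 42.9
```

```bash
python3 -c "
from h import *
go([485.8,-132.1,146]);print(read_state()['torque'])"
```

```text
t 7.55 p [ 484.4 -130.4  145.9] F [-3.2  2.6  1.9] w 42.9 q [-0.    0.61  0.31  2.03 -0.34  0.55  1.34]
[[-0.004  0.709  0.706]
 [ 0.003  0.706 -0.709]
 [-1.    -0.001 -0.005]]
-> [ 485.8 -132.1  146. ] tool shift [-0.1 -0.2  2.2]
[0.60943156 0.66764773 0.21266359]
```

Emit:
jog_arm --series '[[[5, 0, 0], [0, 0, 0.5], 0], [[5, 0, 0], [0, 0, 0.5], 0], [[5, 0, 0], [0, 0, 0], 0], [[5, 0, 0], [0, 0, 0], 0], [[5, 0, 0], [0, 0, 0], 0], [[5, 0, 0], [0, 0, 0], 0], [[5, 0, 0], [0, 0, 0], 0]]'

```text
clock: 8.43
eef_pos: [484.7, -130.6, 145.9]
tool_rot: [-2.437, 1.565, 2.448]
force: [-4.4, 3.8, 2.9]
width: 42.7
```

```bash
python3 -c "
from h import *
go([485.8,-132.1,146]);print(read_state()['torque'])"
```

```text
t 8.43 p [ 484.7 -130.6  145.9] F [-4.4  3.8  2.9] w 42.7 q [-0.11  0.64  0.48  2.03 -0.52  0.59  0.91]
[[-0.005  0.985  0.172]
 [ 0.004  0.172 -0.985]
 [-1.    -0.004 -0.005]]
-> [ 485.8 -132.1  146. ] tool shift [-0.1  0.8  1.7]
[0.74458598 0.78650234 0.26064544]
```

Emit:
jog_arm --series '[[[5, 0, 0], [0, 0, 0], 0], [[5, 0, 0], [0, 0, 0], 0], [[5, 0, 0], [0, 0, 0], 0], [[4, 0, 0], [0, 0, 0], 0], [[3, 0, 0], [0, 0, 0], 0], [[2, 0, 0], [0, 0, 0], 0], [[0, 0, 0], [0, 0, 0], 0]]'

```text
clock: 9.3
eef_pos: [484.8, -130.7, 145.8]
tool_rot: [-1.934, 1.565, 2.538]
force: [-4.8, 2.9, 3.9]
width: 42.7
```

```bash
python3 -c "
from h import *
go([485.8,-132.1,146]);print(read_state()['torque'])
d=get_image('wrist'); save(d,'pics/wrist4.png')"
```

```text
t 9.3 p [ 484.8 -130.7  145.8] F [-4.8  2.9  3.9] w 42.7 q [-0.18  0.67  0.6   2.04 -0.64  0.63  0.61]
[[-0.005  0.971 -0.239]
 [ 0.003 -0.239 -0.971]
 [-1.    -0.006 -0.002]]
-> [ 485.8 -132.1  146. ] tool shift [-0.2  1.3  1.1]
[0.57137771 0.87566765 0.74628718]
```

View pics/wrist4.png

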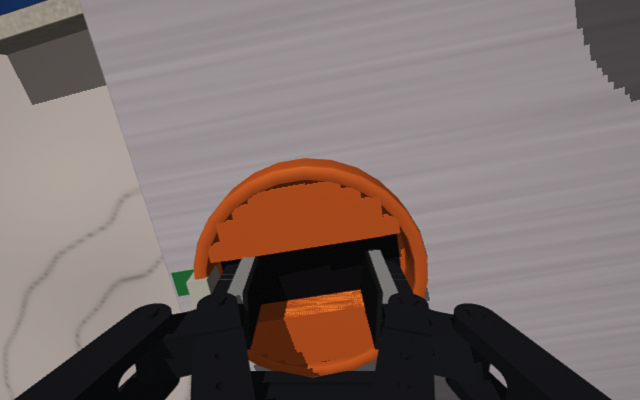

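Emit:
jog_arm --series '[[[-5, 0, 0], [0, 0, 0], 0], [[-4, 0, 0], [0, 0, 0], 0], [[0, 0, 0], [-10, 0, 0], 0], [[0, 0, 0], [-40, 0, 0], 0], [[0, 0, 0], [-60, 0, 0], 0], [[0, 0, 0], [-60, 0, 0], 0], [[0, 0, 0], [-20, 0, 0], 0], [[0, 0, 0], [0, 0, 0], 0]]'

```text
clock: 10.35
eef_pos: [487.6, -133.0, 338.2]
tool_rot: [1.611, 1.567, -0.049]
force: [-0.1, 1.3, -0.7]
width: 42.8
```

Emit:
jog_arm --series '[[[0, 0, 0], [0, -45, -30], 0], [[0, 0, 0], [0, -45, -30], 0], [[0, 0, 0], [0, 0, 0], 0], [[0, 0, 0], [0, 0, 0], 0]]'

```text
clock: 10.85
eef_pos: [402.7, -64.9, 336.0]
tool_rot: [0.113, 1.571, -1.546]
force: [0.6, -0.7, -0.6]
width: 42.7
```

```bash
sed -i 's/top1/top2/;s/crop1/crop2/;s/wrist1/wrist5/g' m.py; python3 m.py
```

```text
top frame z rect 6854 ((572.265869140625, -68.65725708007812), (401.4566955566406, 300.97900390625), 86.62322235107422) table z 0.03968594307411877
 orange px [387.06479218 240.1198044 ] [366 223  43  40 818]
 plane n [0.98213899 0.13806467 0.12783249] tilt 1.442613092208762 slope dir yaw -3.001932331299348 413
 dish rim ctr [504.6615825  -90.35664935 377.70059391] 0.0
 black 426 ((106.67034912109375, -2.881664276123047), (34.14106750488281, 318.7978210449219), 77.42453002929688) h -20.850365446495243 ctr (0.0, 0.0)
 white 6 [511.84429971 -57.19525767 416.24419101]
green 1 [ 464.70924716   67.55198869 1018.79029304]
blk px [376 226] [396 261]
slot rect world ((499.0467529296875, -134.4451904296875), (23.905372619628906, 48.65443801879883), 86.91255950927734) 215
axis az deg 178.89542065595228 [ 499.14725234 -133.88547215]
t 10.95 p [403.2 -65.8 336.2] F [-0.6  1.4 -0.1] w 42.8 q [-0.6   0.24  0.86  2.04 -0.22  0.95  0.29]
[[ 0.     0.996 -0.09 ]
 [-0.001 -0.09  -0.996]
 [-1.     0.     0.001]]
```

View pics/crop2.png

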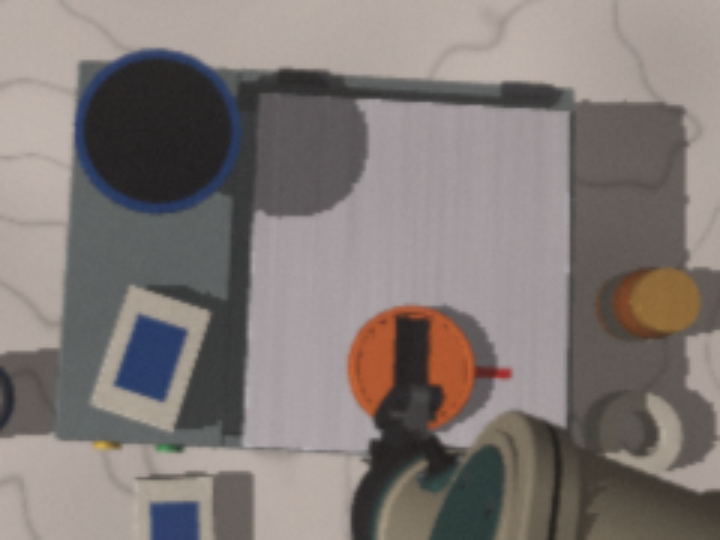

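View pics/wrist5.png

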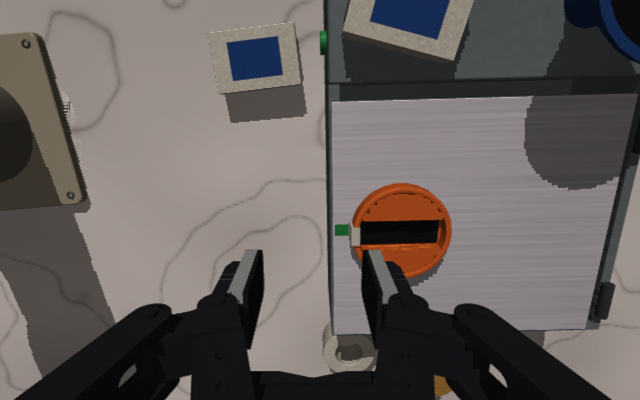

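```bash
python3 -c "
from h import *
d=dict(np.load('wrist5.npz')); P=pts(d); V=d['img'].max(-1)
m=np.zeros(V.shape,bool); m[215:250,355:445]=True; m&=(V<60)&(abs(P[...,2]-120)<5)
print(m.sum(),cv2.minAreaRect(P[m][:,:2].astype(np.float32)))
X=P[m][:,:2]; v=np.linalg.svd(X-X.mean(0),full_matrices=False)[2][0]; print(np.degrees(np.arctan(v[1]/v[0])), 'want -3.4')
Q=P[300:325,420:560].reshape(-1,3); print('panel z',np.median(Q[:,2]))
finish_job()"
```

```text
1748 ((485.6712341308594, -132.42872619628906), (25.737228393554688, 81.28182220458984), 86.71238708496094)
-3.142807368957822 want -3.4
panel z 116.62646364312087
the job is handed in; nothing more can be done
```

The panel is shut, the fastener is turned fully home, and I've handed the job in. `finish_job` gives no verdict, so these are my own checks.

- **Panel:** I pressed it down on the bare spot with the closed fingertips. Its measured tilt went from 0.43 rad to 0.001 rad. After the fastener was turned, its top face measured 116.6 mm against the nominal 116 mm.
- **Fastener:** I set the half-open fingertips in the slot and turned clockwise until the torque rose from about 0.2 to 0.75 N m at the stop. The slot then lay at -3.1° in the wrist image, against -3.4° expected for locked. That is well within the roughly 7° allowed, and the white pointer faces the green mark.
- **Other objects:** In the final pictures both cartons, the jar and the roll look unmoved. I judged this by eye and did not measure their positions. The tin is mostly out of those pictures, but the arm never worked near it.
- **Finish:** The arm stopped well above everything with no contact force, at about 11 s on the clock.

The final top-camera fit of the panel and slot was no good because the arm blocked its view, so the last angle and height come from the wrist camera.

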